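# Set out the loading counter for the dark

## Robot

A 6-joint arm with a two-finger parallel gripper is mounted at the origin on the work surface. World frame = base frame: x ahead of the robot, y to its left, z up, the work surface at z = 0. Lengths are in m, angles in rad, forces in N, time in s.
With the tool pointing down it reaches from about 0.425 to 0.95 m from the base axis. Payload 3.5 kg.
Tool frame: the origin (TCP) lies on the centre line of the jaws, within the pads' length; the fingertips stand 14 mm ahead of it and the grasp point (between the pads) lies 5 mm behind it (ctrl.finger_overhang is the distance from the TCP to the fingertips, in m); z points along the fingers, y is the line along which they close (so a half turn about z gives the same grasp; the last joint's range is limited). The gripper opens to 85 mm and grips with 20 to 120 N. Pads are 22 mm wide; open, the fingers measure 114 mm over their backs; the gripper's body (76 mm by 85 mm) begins 54 mm behind the grasp point. The pads swing forward as they close: fully open they stand 13 mm farther back than shut.
Start: joints at [-1.316, 0.286, 1.577, -0, 1.279, -0.15], TCP at [0.266, -0.62, 0.223] pointing down, gripper open.
Joint ranges: [-2.77, 2.77], [-0.9, 2.22], [0.21, 2.48], [-1.53, 4.67], [0.24, 2.81], [-2.84, 2.84]. Speed limits (rad/s): [2.79, 2.79, 3.14, 3.14, 3.14, 3.14].

## Interface

Orientations are given as a unit quaternion [x, y, z, w].
In Python, from plant import ctrl gives the robot as it stands.
- The arm moves only by the tool send_rows, never from a script. Its argument "moves" is text: rows parted by semicolons, each of 7 numbers parted by spaces: the turn, a rotation vector about the tool's x, y, z in units of 360 degrees (1.0 is 360 degrees), then the shift along the tool's x, y, z in units of 20 cm (1.0 is 20 cm), then the gripper's target within -1 to 1 (fully open at 1, half-way at 0, shut at -1). A call has 1 to 12 rows; each row is the pose to reach, as a shift and turn from the pose commanded when the call began, along the tool's axes at that moment, turning the shorter way round; what a row does not reach only later rows make up. A row lasts 1/8 s, in which the tool goes at most 62.5 mm and 10.7 degrees, less where a joint would pass 70% of its speed; a pose out of reach is approached as far as the arm can. A call with a number of a shift or a turn outside -1 to 1 is refused whole. A call with a gripper value outside its range is refused whole. The fingers move at their own pace and stop on an object; "newtons" is the grip in N (left out, the last holds). Time passes only in rows, so rows that repeat a pose let the fingers close. It gives the time, the measured TCP pose, the force, the opening and the grip force at its end, in the units of the state.
- ctrl.get_state(): the state, without advancing time (a new reading comes with each control period).
- ctrl.read_camera(name): name is "scene" or "top"; returns a dict with "image" (400x640x3 uint8, red, green, blue), "fovy" (degrees; the focal length in pixels is half the picture's height over the tangent of half this angle, whatever the lens; pixels are square), "cx", "cy" (the principal point, pixels), "distortion" ([k1, k2, p1, p2, k3] as OpenCV has them; the pictures are not rectified), "extrinsics" (4x4, takes a point from camera to world coordinates). Camera axes: x right, y up, looking along -z (the intrinsics and any distortion apply to the point x, -y, -z); pixel columns grow to the right and rows downward; lengths in m; the calibration is good to about 2 mm. A picture is of the moment at which its call begins. There is no depth.
- ctrl.sign_off(): hands the job in; it is judged then, once.
The state is a dict: "time": time; "qpos": joint angles; "dq": joint speeds; "joint_efforts": joint torques, N m; "eef_pos": TCP position; "tcp_rot": TCP orientation; "contact_force": force on the tool from outside, world axes, zero at the start; "wrist_torque": the same for the moment, N m; "opening": opening from 0.0 (shut) to 1.0 (fully open); "finger_force": force on a finger pad.
Only numpy, scipy, OpenCV 4.12 (cv2) and the standard library are available. Lean on these libraries where they do the work, as an engineer would, in place of code of your own. Each camera call takes 0.05 s, during which the arm holds its last target. There are 200 camera calls.

## Task

Set the counter out so that film can be loaded in the dark: put the black magazine in front of the film gate (on the robot's side), centred on it, its long side parallel to the gate's front and about 4 cm clear of it. In line with the magazine's long axis stand the full film cassette beside the end that is towards the cork-lined spool box, and lay the empty take-up reel beside the other end, each about 3 cm clear of the magazine. Lay the green filter flat in the middle of the cork on the spool box with the lens cap centred on top of it, and leave the loupe and the light meter where they are.

Things in the scene. Friction and masses are not known exactly. Their poses are not given: they have to be found in the camera images.
- film_gate: Fixed film gate on the counter: a dark steel block 100 mm deep (its x) by 160 mm wide (its y), about 60 mm high with its two steel pressure plates, with a brass lever at the back of its left end (up to 95 mm high). Origin: centre of its underside, on the counter. Its front is the long -x face, 50 mm from the origin, turned roughly towards the robot; its y axis points to its left end as seen from the robot.
- spool_box_top (a point): Cork-lined wooden spool box: a fixed low wooden box 100 x 120 mm, 40 mm high, whose lid lies on it upside down so that its cork lining (84 x 104 mm, flat, no raised edge) is the top. It is either on the left or on the right of the film gate. This point: centre of the cork surface, 40 mm above the counter; z up.
- magazine_c (a point): Matte black medium-format film magazine, a block 56 mm (its x) by 90 mm (its y) by 48 mm high with flat sides and top, about 0.4 kg. Loose, standing on the counter at the start. This point: its centre, 24 mm above its underside.
- cassette_c (a point): Full film cassette: upright steel cylinder, 34 mm diameter, 56 mm high, with a 13 mm black knob 8 mm high on top of that; about 0.09 kg. Loose, standing on the counter at the start. This point: on its axis, 28 mm above its underside; z is its axis, up.
- reel_c (a point): Empty take-up reel lying on its flange: two black flanges 48 mm in diameter and 7 mm thick on a thin 22 mm grey core, 26 mm high in all (core exposed from 7 to 19 mm up); about 35 g. Loose, standing on the counter at the start. This point: its centre, 13 mm above its underside; z is its axis, up.
- filter_c (a point): Lens filter lying flat: green glass in a dark metal ring, 58 mm diameter, 12 mm thick, flat above and below; about 40 g. Loose, standing on the counter at the start. This point: its centre, 6 mm above its underside.
- cap_c (a point): Pewter lens cap lying flat: plain grey metal disc, 50 mm diameter, 14 mm thick, flat above and below; about 50 g. Loose, standing on the counter at the start. This point: its centre, 7 mm above its underside.
- tank: Round steel developing tank, 88 mm diameter, 74 mm high with its cap, fixed on the counter on the side of the film gate away from the spool box; not part of the job, an obstacle. Origin: centre of its underside.
- loupe_c (a point): White magnifying loupe, waisted, 36 mm foot, 34 mm high, loose bystander to be left alone. This point: 17 mm above its underside.
- meter_c (a point): Grey light meter with a white dome, 28 x 40 x 18 mm, loose bystander to be left alone. This point: 9 mm above its underside.
There are look-alikes about, which are no part of the job. What is shaped like the part that bears magazine_c but turquoise is not meant. Of the things shaped like the part that bears filter_c, the dark steel one is meant.

How it is judged:
At the end, for the whole second after the job is handed in: Magazine 40 mm before gate, centred (15 mm), parallel (0.14 rad). Cassette (box side) and reel (other side) 30 mm off its ends and on its long axis (15 mm). Filter mid-cork (15 mm), cap on filter (10 mm). All flat or upright on their supports (tilt 0.12 rad), at rest (x of magazine_c in the frame of film_gate between -0.133 and -0.103 m and y of magazine_c in the frame of film_gate between -0.015 and 0.015 m and angle between the y axis of magazine_c and the y axis of film_gate, either way round below 0.14 rad and height (world z) of magazine_c between 0.018 and 0.03 m and horizontal distance between cassette_c and magazine_c between 0.077 and 0.107 m and x of cassette_c in the frame of magazine_c between -0.015 and 0.015 m and height (world z) of cassette_c between 0.022 and 0.034 m and horizontal distance between reel_c and magazine_c between 0.084 and 0.114 m and x of reel_c in the frame of magazine_c between -0.015 and 0.015 m and height (world z) of reel_c between 0.007 and 0.019 m and ((y of spool_box_top in the frame of film_gate above 0 m and y of cassette_c in the frame of film_gate above 0.05 m and y of reel_c in the frame of film_gate below -0.05 m) or (y of spool_box_top in the frame of film_gate below 0 m and y of cassette_c in the frame of film_gate below -0.05 m and y of reel_c in the frame of film_gate above 0.05 m)) and horizontal distance between filter_c and spool_box_top below 0.015 m and height (world z) of filter_c between 0.042 and 0.05 m and horizontal distance between cap_c and filter_c below 0.01 m and height (world z) of cap_c between 0.055 and 0.063 m and angle between each of magazine_c, cassette_c, reel_c, filter_c, cap_c's own z axis and vertical below 0.12 rad and linear speed of each of magazine, cassette, reel, filter, cap below 0.02 m/s); the robot touches nothing.
It fails at once if the loupe or the light meter is pushed more than 25 mm from its place (distance of any of loupe_c, meter_c from where it was at the start of the episode above 0.025 m).
It also fails if it takes over 107 s, if anything falls off the work surface, if the arm or the gripper's body presses on something with over 40 N, if the wrist force passes 120 N, or if a joint passes its speed limit or range.

## Working session

There is one attempt and no reset: what is moved stays moved. The work goes in short steps, Python scripts to look and compute and a tool call to move; the robot and the scene stay as the last step left them, time stands still between calls to the robot, and variables do not carry over. Pictures are saved under pics/ and viewed, at most 14 in all, crops included, and the job is handed in when it is done.

Besides the shell and the picture viewer there is one more tool, called after ">>>" by a JSON object that holds its "name" and its "arguments", one argument or row to a line. send_rows: Moves the arm, as the interface text tells. Its arguments: {"type":"object","properties":{"moves":{"type":"string"},"newtons":{"type":"number"}},"required":["moves"]}

```bash
mkdir -p pics; ls; python3 - <<'E'
from plant import ctrl
import cv2,numpy as np
for n in("scene","top"):
    c=ctrl.read_camera(n); cv2.imwrite(f"pics/{n}0.png",c["image"][:,:,::-1])
    print(n,c["fovy"],c["cx"],c["cy"],c["distortion"],np.round(c["extrinsics"],4).tolist())
s=ctrl.get_state(); print(s)
E
```

```text
pics
scene 52.573168292445814 314.59737418806293 198.7314694966715 [-0.09107459  0.          0.          0.          0.        ] [[0.5167, -0.5559, 0.6511, 1.2003], [0.8559, 0.3518, -0.379, -0.3808], [-0.0184, 0.7532, 0.6576, 0.7713], [0.0, 0.0, 0.0, 1.0]]
top 45.98464147472668 309.7047541631222 203.63211044823342 [-0.04460063  0.          0.          0.          0.        ] [[-0.0257, 0.9848, -0.172, 0.2679], [-0.9997, -0.0254, 0.0038, 0.0446], [-0.0007, 0.1721, 0.9851, 1.325], [0.0, 0.0, 0.0, 1.0]]
{'time': 0.1, 'qpos': array([-1.31603476e+00,  2.87089721e-01,  1.57802287e+00, -3.54903545e-05,
        1.27861170e+00, -1.49992078e-01]), 'dq': array([ 0.00019181, -0.00356971, -0.00542171,  0.0010264 ,  0.00016329,
        0.00088441]), 'joint_efforts': array([ 1.97887326e-03, -4.07292581e+01, -2.93698955e+01, -6.97042697e-05,
        3.39396858e-03, -1.08014598e-05]), 'eef_pos': array([ 0.26567771, -0.61985002,  0.22138128]), 'tcp_rot': array([ 9.79590020e-01,  2.01003123e-01, -7.27715075e-05, -1.06346863e-03]), 'contact_force': array([0.18282256, 0.4173386 , 0.23016284]), 'wrist_torque': array([ 0.00587733, -0.0406511 , -0.00673754]), 'finger_force': 0.0, 'opening': 1.001224083868832}
```

View pics/scene0.png

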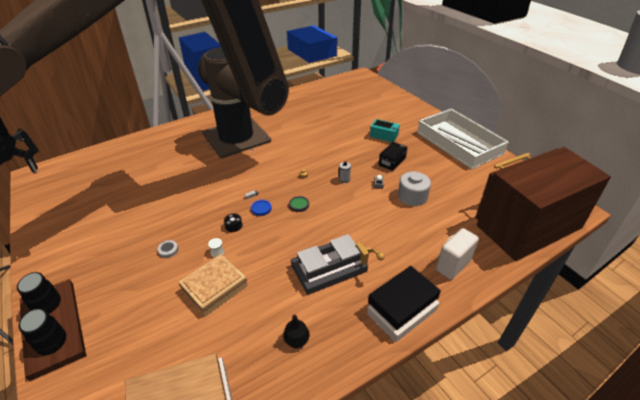

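View pics/top0.png

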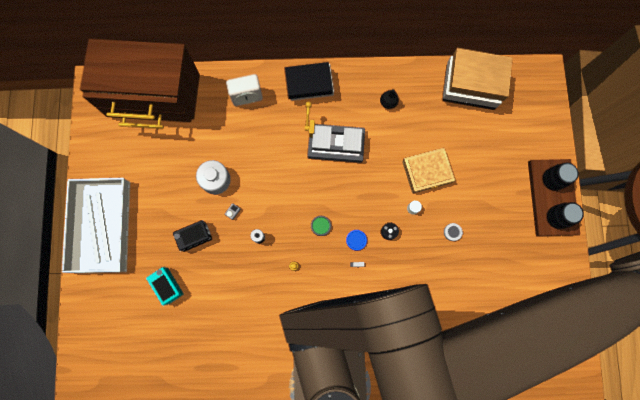

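```bash
cat > h.py <<'E'
import cv2,numpy as np
from plant import ctrl
def cam(n):
    c=ctrl.read_camera(n); f=200/np.tan(np.radians(c["fovy"])/2)
    c["K"]=np.array([[f,0,c["cx"]],[0,f,c["cy"]],[0,0,1]]); c["d"]=np.array(c["distortion"]); c["E"]=np.array(c["extrinsics"])
    return c
def ray(c,uv,z):
    p=cv2.undistortPoints(np.array(uv,float).reshape(-1,1,2),c["K"],c["d"]).reshape(-1,2)
    d=np.c_[p[:,0],-p[:,1],-np.ones(len(p))]@c["E"][:3,:3].T; o=c["E"][:3,3]
    return (o+d*((z-o[2])/d[:,2])[:,None])[:,:2]
def proj(c,P):
    q=(np.array(P,float).reshape(-1,3)-c["E"][:3,3])@c["E"][:3,:3]
    q[:,1:]*=-1
    return cv2.projectPoints(q,np.zeros(3),np.zeros(3),c["K"],c["d"])[0].reshape(-1,2)
E
python3 - <<'E'
from h import *
a=cv2.imread("pics/top0.png"); 
cv2.imwrite("pics/topz.png",cv2.resize(a[115:280,165:475],(800,426),interpolation=cv2.INTER_CUBIC))
s=cv2.imread("pics/scene0.png")
cv2.imwrite("pics/scz.png",cv2.resize(s[110:320,150:450],(800,560),interpolation=cv2.INTER_CUBIC))
E
```

```text
(no output)
```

View pics/topz.png

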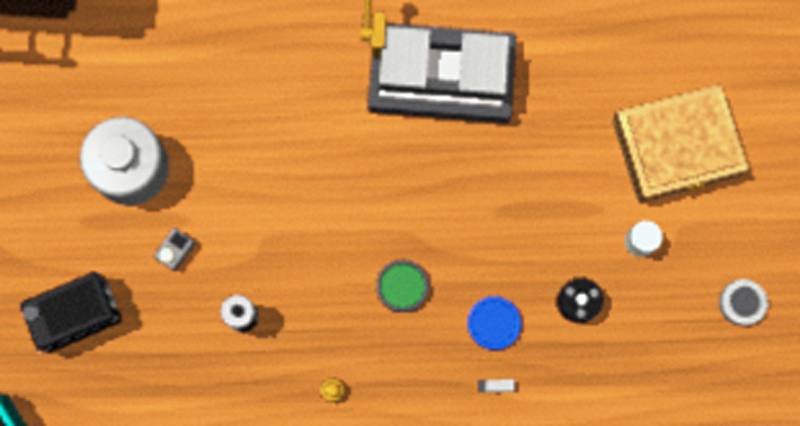

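View pics/scz.png

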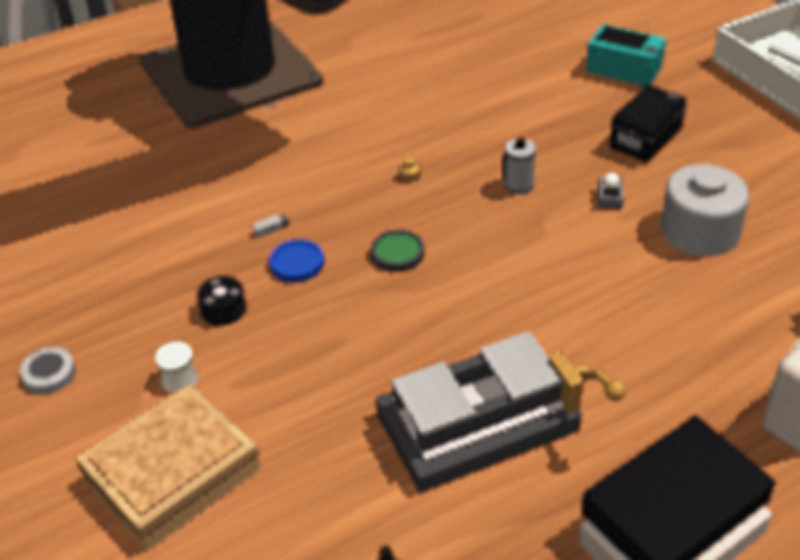

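```bash
cat > m.py <<'E'
from h import *
def blobs(c,thr=45):
    im=c["image"].astype(int); m=((im[:,:,0]-im[:,:,2])<thr).astype(np.uint8)
    m=cv2.morphologyEx(m,cv2.MORPH_CLOSE,np.ones((3,3)))
    return m
def blob_at(m,uv):
    n,l,s,ce=cv2.connectedComponentsWithStats(m)
    u,v=map(int,uv); w=l[v-3:v+4,u-3:u+4]; w=w[w>0]
    return (l==np.bincount(w).argmax()).astype(np.uint8)
def rect(b):
    k=max(cv2.findContours(b,cv2.RETR_EXTERNAL,cv2.CHAIN_APPROX_NONE)[0],key=cv2.contourArea); return cv2.minAreaRect(k),k
E
python3 - <<'E'
from m import *
c=cam("top"); m=blobs(c)
for n,uv,z in [("mag",(192,236),.024),("cass",(258,236),.03),("reel",(390,231),.013),("filt",(320,226),.006),("cap",(454,232),.007),("tank",(213,177),.037),("loupe",(415,207),.017),("meter",(233,212),.009),("blue",(357,240),.006),("turq",(164,286),.024)]:
    try:
        r,k=rect(blob_at(m,uv)); cor=ray(c,cv2.boxPoints(r),z); 
        print(n,np.round(r[0],1),ray(c,r[0],z).round(4),"sides",np.linalg.norm(cor[1]-cor[0]).round(3),np.linalg.norm(cor[2]-cor[1]).round(3),"ang",np.degrees(np.arctan2(*(cor[1]-cor[0])[::-1])).round(1))
    except Exception as e: print(n,e)
r,k=rect(blob_at(m,(336,130))); print("gate",r,ray(c,cv2.boxPoints(r),0).round(4).tolist())
print(cv2.approxPolyDP(k,3,True).reshape(-1,2).tolist())
im=c["image"]; hsv=cv2.cvtColor(im,cv2.COLOR_RGB2HSV); print(hsv[170,430],hsv[120,430],hsv[160,420],hsv[200,440],im[170,430])
s=cam("scene"); print(s["image"][282,210],s["image"][240,260]); ms=blobs(s)
r,k=rect(blob_at(ms,(325,270))); print(cv2.approxPolyDP(k,3,True).reshape(-1,2).tolist())
lo=cv2.inRange(hsv,(0,0,190),(30,190,255)); lo[:,:395]=0;lo[:,465:]=0;lo[:140]=0;lo[198:]=0
lo=cv2.morphologyEx(lo,cv2.MORPH_CLOSE,np.ones((3,3)))
r,k=rect(lo); cor=ray(c,cv2.boxPoints(r),.04); print("box",r,ray(c,r[0],.04),cor.round(4).tolist(),np.linalg.norm(np.diff(cor,axis=0),axis=1))
print("scene cork check px",proj(s,[*ray(c,r[0],.04)[0],.04]))
E
```

```text
mag [192.2 235.8] [[0.4129 0.3683]] sides 0.096 0.063 ang -68.2
cass [257.5 236.5] [[0.4058 0.186 ]] sides 0.036 0.036 ang -91.4
reel [389.5 231. ] [[ 0.4135 -0.1818]] sides 0.046 0.045 ang -47.1
filt [320.5 225.5] [[0.4349 0.0108]] sides 0.054 0.054 ang -91.5
cap [452.8 231.8] [[ 0.4072 -0.3617]] sides 0.049 0.049 ang -47.9
tank [213.3 177.3] [[0.575  0.3085]] sides 0.087 0.101 ang -44.6
loupe [413.9 207.3] [[ 0.4783 -0.2537]] sides 0.04 0.034 ang -65.1
meter [232.2 211.2] [[0.4818 0.2594]] sides 0.039 0.029 ang -33.7
blue [356.5 240. ] [[ 0.3914 -0.089 ]] sides 0.059 0.056 ang -91.5
turq [164.5 285.6] [[0.2778 0.4426]] sides 0.067 0.099 ang -60.0
gate ((336.2345275878906, 142.68621826171875), (55.39133834838867, 35.04520034790039), 4.763641834259033) [[0.6344, 0.0434], [0.7405, 0.0322], [0.7223, -0.1297], [0.6166, -0.1163]]
[[315, 125], [309, 138], [308, 157], [362, 161], [363, 128]]
[ 20 142 243] [ 15 185 225] [ 18 147 237] [ 15 187 229] [243 196 108]
[210 153  99] [208 133  78]
[[348, 235], [300, 251], [291, 260], [306, 293], [366, 270], [360, 251]]
box ((429.5, 168.5), (57.0, 69.0), 90.0) [[ 0.58390497 -0.29966735]] [[0.6695, -0.2072], [0.665, -0.4046], [0.5, -0.3907], [0.5049, -0.1976]] [0.19748792 0.16563397 0.19310258]
scene cork check px [[211.12257059 277.61823438]]
```

```bash
python3 - <<'E'
from m import *
c=cam("top"); s=cam("scene")
f=ray(c,[(308,158),(363,162)],0); b=ray(s,[(306,293),(366,270)],0)
print("front",f.round(4).tolist(),np.linalg.norm(f[0]-f[1]),"back R,L",b.round(4).tolist(),np.linalg.norm(b[0]-b[1]), "depth",np.linalg.norm(f[0]-b[1]),np.linalg.norm(f[1]-b[0]))
P=np.array([f[0],f[1],b[0],b[1]]); print("centre",P.mean(0)); d=(f[0]-f[1]+b[1]-b[0]); print("yaw of y axis deg",np.degrees(np.arctan2(d[1],d[0]))-90)
for cc,roi in((c,(400,145,460,198)),(s,(175,250,250,315))):
    hsv=cv2.cvtColor(cc["image"],cv2.COLOR_RGB2HSV); x0,y0,x1,y1=roi
    m=np.zeros(hsv.shape[:2],np.uint8); sub=hsv[y0:y1,x0:x1]
    lab=cv2.cvtColor(cc["image"],cv2.COLOR_RGB2LAB)[y0:y1,x0:x1]
    t,o=cv2.threshold(np.ascontiguousarray(lab[:,:,1]),0,255,cv2.THRESH_BINARY_INV+cv2.THRESH_OTSU); m[y0:y1,x0:x1]=o
    m=cv2.morphologyEx(cv2.morphologyEx(m,cv2.MORPH_OPEN,np.ones((3,3))),cv2.MORPH_CLOSE,np.ones((7,7)))
    r,k=rect(m); ap=cv2.approxPolyDP(k,4,True).reshape(-1,2); q=ray(cc,ap,.04)
    print("cork",t,ap.tolist(),q.round(4).tolist(),np.linalg.norm(np.roll(q,1,0)-q,axis=1).round(3),q.mean(0))
# two-view checks of scene objects
for n,P in dict(mag=(.4129,.3683,.024),cass=(.4058,.186,.03),reel=(.4135,-.1818,.013),filt=(.4349,.0108,.006),cap=(.4072,-.3617,.007)).items(): 
    ms=blobs(s,45); p=proj(s,P)[0]
    try: r,k=rect(blob_at(ms,p)); print(n,p.round(1),np.round(r[0],1),ray(s,r[0],P[2]).round(4))
    except Exception as e: print(n,p,e)
E
```

```text
front [[0.6339, 0.0411], [0.6179, -0.1181]] 0.1600026665651757 back R,L [[0.7079, -0.1232], [0.7267, 0.0334]] 0.15770290713163979 depth 0.09308122002539022 0.09012166907981099
centre [ 0.67157294 -0.04172781]
yaw of y axis deg -6.297174603326738
cork 143.0 [[443, 148], [404, 158], [412, 192], [454, 181]] [[0.6428, -0.3425], [0.6161, -0.2296], [0.5178, -0.2459], [0.5463, -0.3662]] [0.099 0.116 0.1   0.124] [ 0.58074179 -0.29604206]
cork 146.0 [[224, 250], [207, 250], [207, 262], [179, 281], [177, 293], [195, 314], [208, 314], [246, 286], [245, 276], [226, 259]] [[0.5205, -0.2428], [0.4985, -0.2785], [0.5347, -0.2917], [0.5546, -0.3667], [0.5848, -0.3807], [0.6577, -0.3638], [0.672, -0.3398], [0.6471, -0.2408], [0.6202, -0.2313], [0.5498, -0.2494]] [0.03  0.042 0.039 0.078 0.033 0.075 0.028 0.102 0.029 0.073] [ 0.5839923  -0.29854542]
mag [392.3 155.4] [388.1 143.1] [[0.3502 0.4024]]
cass [343.9 171.3] [344.5 172. ] [[0.4097 0.1856]]
reel [232.1 222.4] [232.5 222.3] [[ 0.414  -0.1807]]
filt [298.3 203.4] [298.5 204. ] [[0.4375 0.0099]]
cap [167.  248.6] [167.5 249. ] [[ 0.4094 -0.361 ]]
```

```bash
cat > plan.py <<'E'
from h import *
from scipy.spatial.transform import Rotation as R
def down(psi):
    a=np.radians(psi)/2; return R.from_quat([np.cos(a),np.sin(a),0,0])
def plan(wps):
    """wps: (x,y,z,psi,g,extra rows). Prints calls, each relative to the pose at its start."""
    s=ctrl.get_state(); p=np.array(s["eef_pos"]); r=R.from_quat(s["tcp_rot"]); p0,r0=p,r; rows=[]
    def flush():
        nonlocal rows
        print("; ".join(rows)," -> ",p.round(3)); rows=[]
    for x,y,z,psi,g,ex in wps:
        tp,tr=np.array([x,y,z]),down(psi)
        n=max(1,int(np.ceil(max(np.linalg.norm(tp-p)/.06,np.degrees((r.inv()*tr).magnitude())/10))))
        sp,dr=p,(r.inv()*tr).as_rotvec(); sr=r
        for i in range(1,n+ex+1):
            f=min(1,i/n); np_,nr=sp+f*(tp-sp),sr*R.from_rotvec(f*dr)
            if len(rows)==12 or np.abs(r0.inv().apply(np_-p0)).max()>.199:
                flush(); p0,r0=p,r
            p,r=np_,nr
            v=(r0.inv()*r).as_rotvec()/(2*np.pi); t=r0.inv().apply(p-p0)/.2
            rows.append(" ".join(f"{k:.3f}".rstrip("0").rstrip(".").replace("-0","-0") for k in [*v,*t])+f" {g}")
    flush()
E
python3 - <<'E'
from plan import *
A=83.7
plan([(.4135,-.182,.16,A,1,0),(.4135,-.182,.06,A,1,2),(.4135,-.182,.018,A,1,2),(.4135,-.182,.018,A,-1,6)])
E
```

```text
-0 -0 -0.021 0.193 -0.215 0.039 1; -0 -0 -0.042 0.385 -0.431 0.078 1; -0 -0 -0.063 0.578 -0.646 0.117 1; -0 -0 -0.084 0.771 -0.861 0.156 1  ->  [ 0.34  -0.401  0.191]
-0 -0 -0.021 0.275 -0.089 0.039 1; -0 -0 -0.042 0.55 -0.178 0.078 1; -0 -0 -0.063 0.825 -0.267 0.117 1  ->  [ 0.395 -0.237  0.168]
-0 -0 -0.021 0.288 0.024 0.039 1; -0 -0 -0.021 0.288 0.024 0.289 1; -0 -0 -0.021 0.288 0.024 0.539 1; -0 -0 -0.021 0.288 0.024 0.539 1; -0 -0 -0.021 0.288 0.024 0.539 1; -0 -0 -0.021 0.288 0.024 0.749 1; -0 -0 -0.021 0.288 0.024 0.749 1; -0 -0 -0.021 0.288 0.024 0.749 1; -0 -0 -0.021 0.288 0.024 0.749 -1; -0 -0 -0.021 0.288 0.024 0.749 -1; -0 -0 -0.021 0.288 0.024 0.749 -1; -0 -0 -0.021 0.288 0.024 0.749 -1  ->  [ 0.414 -0.182  0.018]
0 0 0 0 0 0 -1; 0 0 0 0 0 0 -1; 0 0 0 0 0 0 -1  ->  [ 0.414 -0.182  0.018]
```

>>> {"name": "send_rows", "arguments": {
  "moves": "0 0 -0.021 0.193 -0.215 0.039 1; 0 0 -0.042 0.385 -0.43 0.078 1; 0 0 -0.063 0.58 -0.645 0.117 1; 0 0 -0.084 0.77 -0.86 0.156 1",
  "newtons": 30
}}

```text
time: 0.8
eef_pos: [0.3401, -0.3999, 0.1913]
tcp_rot: [0.892, 0.451, 0.0, 0.0]
contact_force: [0.1, -0.1, 1.0]
opening: 1.001
finger_force: 0.0
```

>>> {"name": "send_rows", "arguments": {
  "moves": "0 0 -0.021 0.275 -0.09 0.039 1; 0 0 -0.042 0.55 -0.18 0.078 1; 0 0 -0.063 0.825 -0.267 0.117 1"
}}

```text
time: 1.18
eef_pos: [0.3954, -0.2356, 0.1681]
tcp_rot: [0.786, 0.618, 0.0, 0.0]
contact_force: [0.3, -0.4, -0.3]
opening: 0.998
finger_force: 0.0
```

>>> {"name": "send_rows", "arguments": {
  "moves": "0 0 -0.021 0.288 0.024 0.039 1; 0 0 -0.021 0.288 0.024 0.289 1; 0 0 -0.021 0.288 0.024 0.54 1; 0 0 -0.021 0.288 0.024 0.54 1; 0 0 -0.021 0.288 0.024 0.54 1"
}}

```text
time: 1.8
eef_pos: [0.4146, -0.1835, 0.0617]
tcp_rot: [0.745, 0.667, 0.0, 0.001]
contact_force: [0.1, 0.1, 0.4]
opening: 1.004
finger_force: 0.0
```

>>> {"name": "send_rows", "arguments": {
  "moves": "0 0 0 0.007 0 0.15 1; 0 0 0 0.007 0 0.218 1; 0 0 0 0.007 0 0.218 1; 0 0 0 0.007 0 0.218 -1; 0 0 0 0.007 0 0.218 -1; 0 0 0 0.007 0 0.218 -1; 0 0 0 0.007 0 0.218 -1; 0 0 0 0.007 0 0.218 -1; 0 0 0 0.007 0 0.218 -1; 0 0 0 0.007 0 0.218 -1",
  "newtons": 30
}}

```text
time: 3.05
eef_pos: [0.4144, -0.1817, 0.0173]
tcp_rot: [0.745, 0.667, 0.0, 0.001]
contact_force: [-1.0, -0.1, 5.4]
opening: -0.007
finger_force: 3.0
```

```bash
python3 - <<'E'
from plan import *
A=83.7
s=ctrl.get_state(); z=s["eef_pos"][2]; print(s["eef_pos"],s["opening"]*85)
plan([(.4135,-.182,.10,A,-1,0),(.5656,.0694,.10,A,-1,2),(.5656,.0694,z+.004,A,-1,2),(.5656,.0694,z+.001,A,-1,1),(.5656,.0694,z+.001,A,.55,3),(.5656,.0694,.12,A,.55,1)])
E
```

```text
[ 0.41435515 -0.18170254  0.0173418 ] -0.5713649021283145
0 0 -0 -0.001 -0.002 -0.207 -1; 0 0 -0 -0.002 -0.004 -0.413 -1; 0 0 -0 0.264 0.12 -0.413 -1; 0 0 -0 0.531 0.243 -0.413 -1; 0 0 -0 0.798 0.367 -0.414 -1  ->  [ 0.505 -0.031  0.1  ]
-0 -0 0 0.267 0.124 -0 -1; -0 -0 0 0.533 0.247 -0 -1; -0 -0 0 0.533 0.247 -0 -1; -0 -0 0 0.533 0.247 -0 -1; -0 -0 0 0.533 0.247 0.197 -1; -0 -0 0 0.533 0.247 0.393 -1; -0 -0 0 0.533 0.247 0.393 -1; -0 -0 0 0.533 0.247 0.393 -1; -0 -0 -0 0.533 0.247 0.408 -1; -0 -0 -0 0.533 0.247 0.408 -1; -0 -0 0 0.533 0.247 0.408 0.55; -0 -0 0 0.533 0.247 0.408 0.55  ->  [0.566 0.069 0.018]
0 0 0 0 0 0 0.55; 0 0 0 0 0 0 0.55; 0 0 0 0 0 -0.254 0.55; 0 0 0 0 0 -0.508 0.55; 0 0 0 0 0 -0.508 0.55  ->  [0.566 0.069 0.12 ]
```

```bash
python3 - <<'E'
from h import *
c=cam("scene"); t=cam("top")
a=cv2.resize(c["image"][150:290,150:350],(800,560),interpolation=cv2.INTER_CUBIC)
cv2.imwrite("pics/s1.png",a[:,:,::-1])
E
```

```text
(no output)
```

View pics/s1.png

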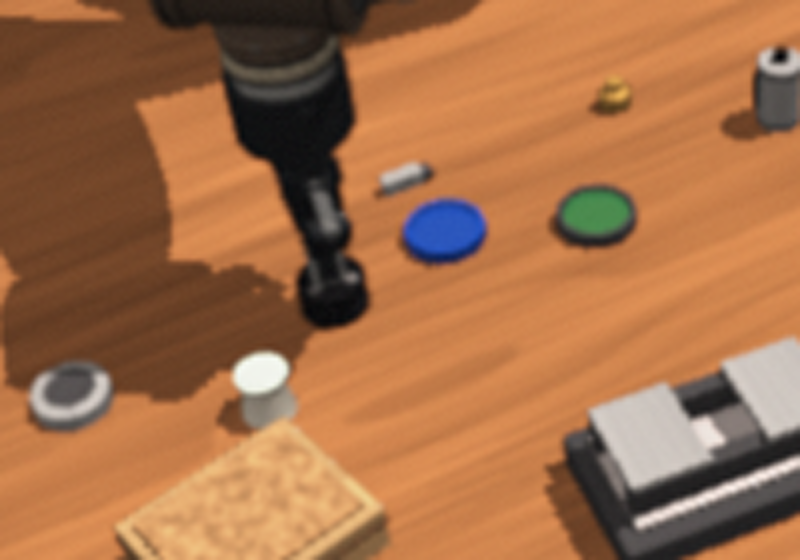

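```bash
python3 - <<'E'
from h import *
c=cam("scene"); p=ctrl.get_state()["eef_pos"]; print(ctrl.get_state()["qpos"])
for z in(-.014,0,.06,.1): q=proj(c,p+[0,0,z])[0]; print(z,q,(q-[150,150])*4)
a=cv2.resize(c["image"][195:240,205:260],(770,630),interpolation=cv2.INTER_CUBIC)[:600]
a=cv2.convertScaleAbs(a,alpha=1.8,beta=25); cv2.imwrite("pics/s2.png",a[:,:,::-1])
E
```

```text
[-6.38059428e-01  8.35499992e-02  2.23999995e+00 -2.66128665e-04
  8.16671490e-01 -5.27621850e-01]
-0.014 [232.80631906 225.11309227] [331.22527625 300.45236909]
0 [232.01263468 221.41197045] [328.05053871 285.64788182]
0.06 [228.46902725 204.80649758] [313.876109   219.22599032]
0.1 [225.97164187 193.02303105] [303.88656748 172.0921242 ]
```

View pics/s2.png

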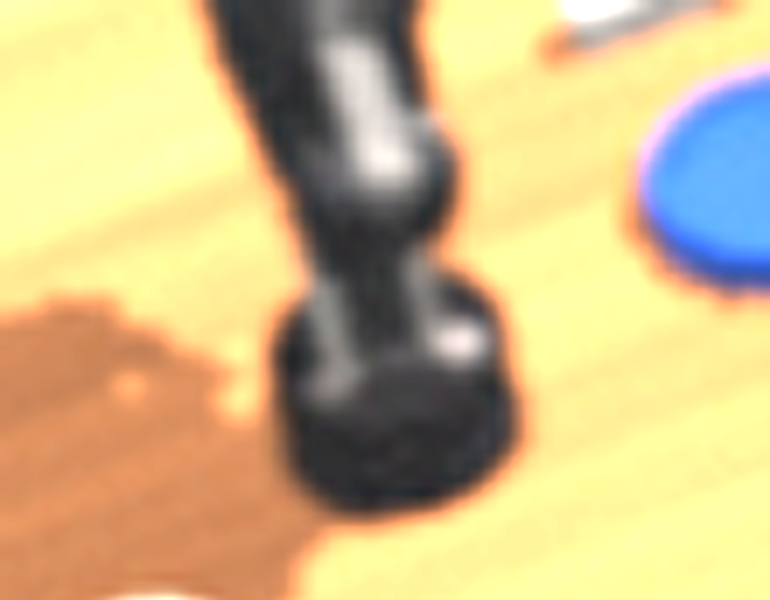

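>>> {"name": "send_rows", "arguments": {
  "moves": "0 0 0 0 0 -0.1 -1; 0 0 0 0 0 -0.2 -1; 0 0 0 0 0 -0.4 -1; 0 0 0 0 0 -0.4 -1"
}}

```text
time: 3.7
eef_pos: [0.4158, -0.1826, 0.0995]
tcp_rot: [0.745, 0.667, 0.001, 0.004]
contact_force: [-0.0, -0.4, -0.2]
opening: -0.0
finger_force: 0.0
```

```bash
python3 - <<'E'
from h import *
c=cam("scene"); p=ctrl.get_state()["eef_pos"]
for z in(-.014,0): q=proj(c,p+[0,0,z])[0]; print(z,q,(q-[190,160])*8)
a=cv2.resize(c["image"][160:235,190:280],(720,600),interpolation=cv2.INTER_CUBIC)
a=cv2.convertScaleAbs(a,alpha=1.8,beta=25); cv2.imwrite("pics/s3.png",a[:,:,::-1])
E
```

```text
-0.014 [228.124267   203.05262727] [304.99413599 344.42101815]
0 [227.25710574 198.96408771] [298.05684594 311.71270166]
```

View pics/s3.png

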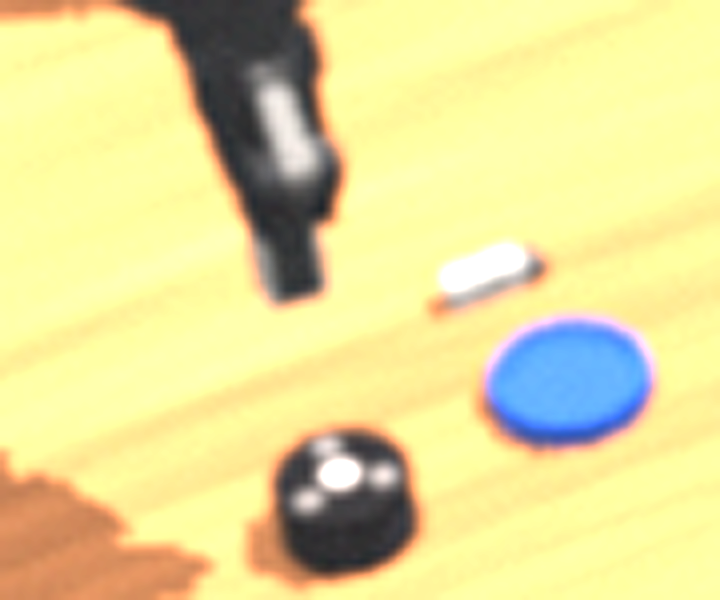

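```bash
python3 - <<'E'
from h import *
print(ctrl.finger_overhang,[a for a in dir(ctrl) if a[0]!='_'])
s=ctrl.get_state();p=s["eef_pos"];print(p)
for n in("scene","top"):
    c=cam(n); print(n,proj(c,p+[0,0,-.014])[0],proj(c,p+[0,0,.008])[0])
    if n=="top":
        q=proj(c,p)[0].astype(int);a=c["image"][q[1]-30:q[1]+30,q[0]-40:q[0]+40]
        cv2.imwrite("pics/t4.png",cv2.convertScaleAbs(cv2.resize(a,(800,600),interpolation=cv2.INTER_CUBIC),alpha=1.8,beta=20)[:,:,::-1]);print(q)
E
```

```text
0.014 ['Unreachable', 'finger_overhang', 'get_state', 'read_camera', 'sign_off']
[ 0.41451582 -0.18167216  0.09752524]
scene [228.124267   203.05262727] [226.75544105 196.59510047]
top [393.8367975  227.55848793] [395.31329604 226.528682  ]
[394 226]
```

View pics/t4.png

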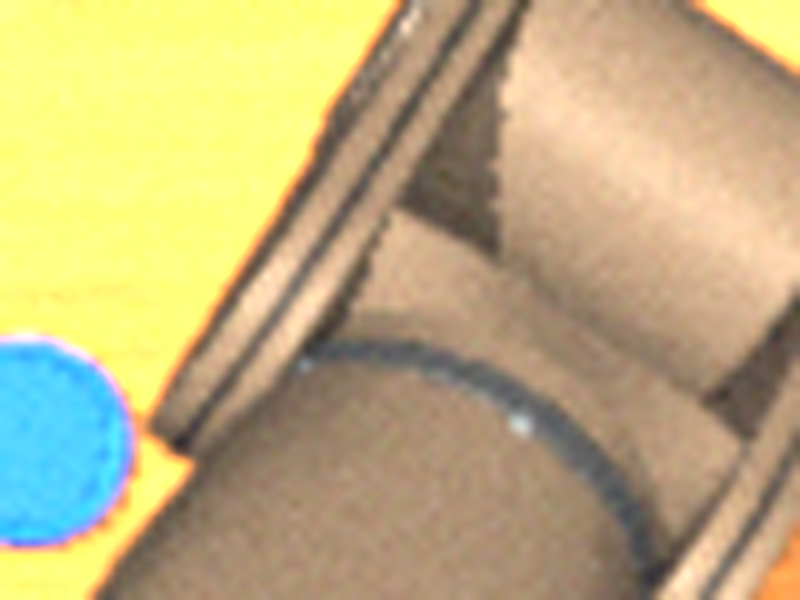

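>>> {"name": "send_rows", "arguments": {
  "moves": "0 0 0 0 0 0 0.65; 0 0 0 0 0 0 0.65; 0 0 0 0 0 0 0.65; 0 0 0 0 0 0.2 0.65; 0 0 0 0 0 0.4 0.65; 0 0 0 0 0 0.48 0.65; 0 0 0 0 0 0.52 0.65; 0 0 0 0 0 0.52 0.65"
}}

```text
time: 4.85
eef_pos: [0.4142, -0.1815, -0.0071]
tcp_rot: [0.745, 0.667, 0.0, 0.0]
contact_force: [-0.4, -0.2, 0.1]
opening: 0.827
finger_force: 0.0
```

>>> {"name": "send_rows", "arguments": {
  "moves": "0 0 0 0 0 0 -1; 0 0 0 0 0 0 -1; 0 0 0 0 0 0 -1; 0 0 0 0 0 0 -1; 0 0 0 0 0 0 -1",
  "newtons": 30
}}

```text
time: 5.48
eef_pos: [0.4149, -0.182, -0.0061]
tcp_rot: [0.745, 0.667, 0.0, 0.001]
contact_force: [-0.4, 1.0, 6.3]
opening: 0.546
finger_force: 30.7
```

```bash
python3 - <<'E'
from plan import *
A=83.7
plan([(.4149,-.182,.08,A,-1,0),(.5656,.0694,.08,A,-1,2),(.5656,.0694,-.002,A,-1,2),(.5656,.0694,-.005,A,-1,2),(.5656,.0694,-.005,A,.4,3),(.5656,.0694,.1,A,.4,1)])
E
```

```text
0 0 -0 -0 0.001 -0.215 -1; 0 0 -0 -0.001 0.001 -0.43 -1; 0 0 -0 0.266 0.123 -0.431 -1; 0 0 -0 0.532 0.245 -0.431 -1; 0 0 -0 0.799 0.368 -0.431 -1  ->  [ 0.505 -0.031  0.08 ]
-0 0 -0 0.266 0.122 -0 -1; -0 0 0 0.533 0.244 -0 -1; -0 0 0 0.533 0.244 -0 -1; -0 0 0 0.533 0.244 -0 -1; -0 0 0 0.533 0.244 0.205 -1; -0 0 -0 0.533 0.244 0.41 -1; -0 0 -0 0.533 0.244 0.41 -1; -0 0 -0 0.533 0.244 0.41 -1; -0 0 0 0.533 0.244 0.425 -1; -0 0 0 0.533 0.244 0.425 -1; -0 0 0 0.533 0.244 0.425 -1; -0 0 -0 0.533 0.244 0.425 0.4  ->  [ 0.566  0.069 -0.005]
0 0 0 0 0 0 0.4; 0 0 0 0 0 0 0.4; 0 0 0 0 0 0 0.4; -0 -0 0 0 -0 -0.263 0.4; -0 -0 0 0 -0 -0.525 0.4; -0 -0 0 0 -0 -0.525 0.4  ->  [0.566 0.069 0.1  ]
```

>>> {"name": "send_rows", "arguments": {
  "moves": "0 0 0 0 0 -0.215 -1; 0 0 0 0 0 -0.43 -1; 0 0 0 0.266 0.123 -0.43 -1; 0 0 0 0.532 0.245 -0.43 -1; 0 0 0 0.8 0.368 -0.43 -1"
}}

```text
time: 6.1
eef_pos: [0.5054, -0.0289, 0.079]
tcp_rot: [0.745, 0.667, 0.0, 0.001]
contact_force: [1.3, -1.0, 0.5]
opening: 0.545
finger_force: 31.1
```

>>> {"name": "send_rows", "arguments": {
  "moves": "0 0 0 0.266 0.122 0 -1; 0 0 0 0.533 0.244 0 -1; 0 0 0 0.533 0.244 0 -1; 0 0 0 0.533 0.244 0 -1; 0 0 0 0.533 0.244 0.2 -1; 0 0 0 0.533 0.244 0.4 -1; 0 0 0 0.533 0.244 0.41 -1; 0 0 0 0.533 0.244 0.41 -1; 0 0 0 0.533 0.244 0.41 -1"
}}

```text
time: 7.22
eef_pos: [0.5659, 0.0699, -0.0017]
tcp_rot: [0.745, 0.667, 0.001, 0.001]
contact_force: [0.3, 0.1, -0.6]
opening: 0.543
finger_force: 35.5
```

>>> {"name": "send_rows", "arguments": {
  "moves": "0 0 0 0 0 0.017 -1; 0 0 0 0 0 0.017 -1; 0 0 0 0 0 0.017 0.4; 0 0 0 0 0 0.017 0.4; 0 0 0 0 0 0.017 0.4; 0 0 0 0 0 -0.25 0.4; 0 0 0 0 0 -0.5 0.4; 0 0 0 0 0 -0.5 0.4"
}}

```text
time: 8.22
eef_pos: [0.5687, 0.0702, 0.1021]
tcp_rot: [0.745, 0.667, 0.004, 0.004]
contact_force: [-0.4, 0.1, 0.1]
opening: 0.699
finger_force: 0.0
```

```bash
python3 - <<'E'
from plan import *
B=111.8
plan([(.413,.368,.1,B,1,2),(.413,.368,.03,B,1,1),(.413,.368,0,B,1,2)])
E
```

```text
0 0 -0.013 0.232 -0.156 0 1; 0.001 0 -0.026 0.465 -0.313 0 1; 0.001 0 -0.039 0.697 -0.469 0 1; 0.001 0 -0.052 0.93 -0.625 0.001 1  ->  [0.465 0.269 0.101]
0 0 -0.013 0.27 -0.073 0.001 1; 0.001 0 -0.026 0.541 -0.147 0.003 1; 0.001 0 -0.026 0.541 -0.147 0.003 1; 0.001 0 -0.026 0.541 -0.147 0.003 1; 0.001 0 -0.026 0.541 -0.147 0.178 1; 0.001 0 -0.026 0.541 -0.148 0.353 1; 0.001 0 -0.026 0.541 -0.148 0.353 1; 0.001 0 -0.026 0.541 -0.148 0.503 1; 0.001 0 -0.026 0.541 -0.148 0.503 1; 0.001 0 -0.026 0.541 -0.148 0.503 1  ->  [0.413 0.368 0.   ]
```

>>> {"name": "send_rows", "arguments": {
  "moves": "0 0 -0.013 0.232 -0.156 0 1; 0 0 -0.026 0.465 -0.313 0 1; 0 0 -0.039 0.697 -0.469 0 1; 0 0 -0.052 0.93 -0.625 0 1"
}}

```text
time: 8.72
eef_pos: [0.4594, 0.2701, 0.0954]
tcp_rot: [0.626, 0.78, -0.001, -0.0]
contact_force: [1.3, -0.0, 0.4]
opening: 1.0
finger_force: 0.0
```

>>> {"name": "send_rows", "arguments": {
  "moves": "0 0 -0.013 0.27 -0.073 0 1; 0 0 -0.026 0.541 -0.147 0 1; 0 0 -0.026 0.541 -0.147 0 1; 0 0 -0.026 0.541 -0.147 0 1; 0 0 -0.026 0.541 -0.147 0 1"
}}

```text
time: 9.35
eef_pos: [0.4095, 0.3672, 0.0959]
tcp_rot: [0.562, 0.827, -0.0, -0.0]
contact_force: [-0.5, 0.1, -1.0]
opening: 0.998
finger_force: 0.0
```

>>> {"name": "send_rows", "arguments": {
  "moves": "0 0 0 0 0 0.15 1; 0 0 0 0 0 0.3 1; 0 0 0 0 0 0.4 1; 0 0 0 0 0 0.5 1; 0 0 0 0 0 0.5 1"
}}

```text
time: 9.98
eef_pos: [0.4083, 0.3669, -0.0053]
tcp_rot: [0.562, 0.827, -0.002, -0.001]
contact_force: [0.3, 0.6, -0.0]
opening: 0.998
finger_force: 0.0
```

>>> {"name": "send_rows", "arguments": {
  "moves": "0 0 0 0 0.02 0 -1; 0 0 0 0 0.02 0 -1; 0 0 0 0 0.02 0 -1; 0 0 0 0 0.02 0 -1; 0 0 0 0 0.02 0 -1; 0 0 0 0 0.02 0 -1; 0 0 0 0 0.02 -0.1 -1; 0 0 0 0 0.02 -0.3 -1; 0 0 0 0 0.02 -0.5 -1; 0 0 0 0 0.02 -0.5 -1",
  "newtons": 70
}}

```text
time: 11.22
eef_pos: [0.4143, 0.371, 0.1001]
tcp_rot: [0.561, 0.828, 0.003, 0.001]
contact_force: [1.6, -0.0, -4.4]
opening: 0.649
finger_force: 76.1
```

```bash
python3 - <<'E'
from plan import *
A=83.7
print(ctrl.get_state()["eef_pos"])
plan([(.5547,-.029,.1,A,-1,2),(.5547,-.029,0.003,A,-1,3)])
E
```

```text
[0.41433146 0.37101825 0.10006233]
0 -0 0.01 -0.265 -0.011 -0 -1; 0 -0 0.019 -0.529 -0.023 -0.001 -1; 0 -0 0.029 -0.794 -0.034 -0.001 -1  ->  [0.467 0.221 0.1  ]
0 -0 0.01 -0.262 0.037 -0 -1; 0 -0 0.019 -0.525 0.075 -0 -1; 0 -0 0.029 -0.787 0.112 -0 -1  ->  [0.52  0.071 0.1  ]
0 -0 0.01 -0.251 0.085 0 -1; 0 -0 0.019 -0.502 0.169 0 -1; 0 -0 0.019 -0.502 0.169 0 -1; 0 -0 0.019 -0.502 0.169 0 -1; 0 -0 0.019 -0.502 0.169 0.243 -1; 0 -0 0.019 -0.502 0.168 0.485 -1; 0 -0 0.019 -0.502 0.168 0.485 -1; 0 -0 0.019 -0.502 0.168 0.485 -1; 0 -0 0.019 -0.502 0.168 0.485 -1  ->  [ 0.555 -0.029  0.003]
```

>>> {"name": "send_rows", "arguments": {
  "moves": "0 0 0.01 -0.265 -0.011 0 -1; 0 0 0.019 -0.53 -0.023 0 -1; 0 0 0.029 -0.795 -0.034 0 -1"
}}

```text
time: 11.6
eef_pos: [0.4634, 0.2178, 0.0939]
tcp_rot: [0.634, 0.773, -0.002, -0.001]
contact_force: [0.5, 0.8, -4.0]
opening: 0.648
finger_force: 75.7
```

>>> {"name": "send_rows", "arguments": {
  "moves": "0 0 0.01 -0.262 0.037 0 -1; 0 0 0.019 -0.525 0.075 0 -1; 0 0 0.029 -0.787 0.112 0 -1"
}}

```text
time: 11.98
eef_pos: [0.5163, 0.0682, 0.0939]
tcp_rot: [0.702, 0.712, -0.001, -0.002]
contact_force: [1.0, 0.6, -2.9]
opening: 0.65
finger_force: 75.7
```

>>> {"name": "send_rows", "arguments": {
  "moves": "0 0 0.01 -0.251 0.085 0 -1; 0 0 0.019 -0.502 0.169 0 -1; 0 0 0.019 -0.502 0.169 0 -1; 0 0 0.019 -0.502 0.169 0 -1; 0 0 0.019 -0.502 0.169 0.2 -1; 0 0 0.019 -0.502 0.169 0.4 -1; 0 0 0.019 -0.502 0.169 0.47 -1; 0 0 0.019 -0.502 0.169 0.47 -1; 0 0 0.019 -0.502 0.169 0.47 -1"
}}

```text
time: 13.1
eef_pos: [0.5548, -0.0301, 0.0039]
tcp_rot: [0.743, 0.67, 0.001, 0.001]
contact_force: [0.0, 0.1, -3.7]
opening: 0.647
finger_force: 75.7
```

>>> {"name": "send_rows", "arguments": {
  "moves": "0 0 0 0.005 0 0.02 -1; 0 0 0 0.005 0 0.04 -1; 0 0 0 0.005 0 0.044 -1; 0 0 0 0.005 0 0.044 -1"
}}

```text
time: 13.6
eef_pos: [0.555, -0.0294, -0.002]
tcp_rot: [0.743, 0.669, 0.0, 0.0]
contact_force: [-10.8, 2.3, 18.1]
opening: 0.65
finger_force: 78.4
```

>>> {"name": "send_rows", "arguments": {
  "moves": "0 0 0 0 0 -0.01 0.65; 0 0 0 0 0 -0.01 0.65; 0 0 0 0 0 -0.01 0.65; 0 0 0 0 0 -0.25 0.65; 0 0 0 0 0 -0.5 0.65; 0 0 0 0 0 -0.5 0.65"
}}

```text
time: 14.35
eef_pos: [0.5573, -0.03, 0.0986]
tcp_rot: [0.743, 0.669, 0.003, 0.004]
contact_force: [-0.2, 0.1, 0.5]
opening: 0.829
finger_force: 0.0
```

```bash
python3 - <<'E'
from plan import *
A=83.7
plan([(.407,.186,.1,A,.6,2),(.407,.186,.0,A,.6,2)])
E
```

```text
0 0 0 0.199 -0.172 -0.003 0.6; 0.001 0 0 0.399 -0.344 -0.007 0.6; 0.001 0 0.001 0.598 -0.516 -0.01 0.6; 0.001 0 0.001 0.797 -0.688 -0.014 0.6  ->  [0.437 0.143 0.1  ]
0 0 0 0.198 -0.173 -0.002 0.6; 0 0 0 0.198 -0.173 -0.002 0.6; 0 0 0 0.198 -0.173 -0.002 0.6; 0 0 0 0.199 -0.173 0.248 0.6; 0 0 0 0.199 -0.174 0.498 0.6; 0 0 0 0.199 -0.174 0.498 0.6; 0 0 0 0.199 -0.174 0.498 0.6  ->  [0.407 0.186 0.   ]
```

>>> {"name": "send_rows", "arguments": {
  "moves": "0 0 0 0.2 -0.172 0 0.6; 0 0 0 0.4 -0.344 0 0.6; 0 0 0 0.6 -0.516 0 0.6; 0 0 0 0.8 -0.69 0 0.6"
}}

```text
time: 14.85
eef_pos: [0.4311, 0.1452, 0.0922]
tcp_rot: [0.743, 0.669, -0.001, -0.001]
contact_force: [0.4, 0.2, 0.8]
opening: 0.801
finger_force: 0.0
```

>>> {"name": "send_rows", "arguments": {
  "moves": "0 0 0 0.198 -0.173 0 0.6; 0 0 0 0.198 -0.173 0 0.6; 0 0 0 0.198 -0.173 0 0.6; 0 0 0 0.198 -0.173 0.24 0.6; 0 0 0 0.198 -0.173 0.47 0.6; 0 0 0 0.198 -0.173 0.47 0.6; 0 0 0 0.198 -0.173 0.47 0.6"
}}

```text
time: 15.72
eef_pos: [0.4043, 0.1868, 0.0007]
tcp_rot: [0.743, 0.669, 0.001, 0.0]
contact_force: [0.3, 0.6, -0.2]
opening: 0.797
finger_force: 0.0
```

>>> {"name": "send_rows", "arguments": {
  "moves": "0 0 0 0 0 0 -1; 0 0 0 0 0 0 -1; 0 0 0 0 0 0 -1; 0 0 0 0 0 0 -1; 0 0 0 0 0 0 -1; 0 0 0 0 0 0 -1",
  "newtons": 40
}}

```text
time: 16.48
eef_pos: [0.4046, 0.1876, 0.0016]
tcp_rot: [0.743, 0.669, 0.002, 0.001]
contact_force: [0.4, -0.7, 6.3]
opening: 0.373
finger_force: 39.3
```

```bash
python3 - <<'E'
from plan import *
A=83.7
plan([(.4046,.1876,.1,A,-1,0),(.5446,-.1204,.1,A,-1,2),(.5446,-.1204,.006,A,-1,3)])
E
```

```text
0 -0 0 0 0.001 -0.246 -1; 0.001 -0 0.001 0.001 0.002 -0.492 -1; 0.001 -0 0.001 -0.243 0.144 -0.492 -1; 0.001 -0 0.001 -0.486 0.287 -0.491 -1; 0.001 -0 0.001 -0.729 0.43 -0.491 -1; 0.001 -0 0.001 -0.972 0.572 -0.491 -1  ->  [ 0.498 -0.018  0.1  ]
-0 -0 0 -0.242 0.144 -0 -1; -0 -0 0 -0.485 0.288 -0 -1; -0 -0 0 -0.485 0.288 -0 -1; -0 -0 0 -0.485 0.288 -0 -1; -0 -0 0 -0.485 0.288 0.235 -1; -0 -0 -0 -0.485 0.288 0.47 -1; -0 -0 -0 -0.485 0.288 0.47 -1; -0 -0 -0 -0.485 0.288 0.47 -1; -0 -0 -0 -0.485 0.288 0.47 -1  ->  [ 0.545 -0.12   0.006]
```

>>> {"name": "send_rows", "arguments": {
  "moves": "0 0 0 0 0 -0.246 -1; 0 0 0 0 0 -0.49 -1; 0 0 0 -0.243 0.144 -0.49 -1; 0 0 0 -0.486 0.287 -0.49 -1; 0 0 0 -0.73 0.43 -0.49 -1; 0 0 0 -0.972 0.572 -0.49 -1"
}}

```text
time: 17.23
eef_pos: [0.4967, -0.0195, 0.098]
tcp_rot: [0.743, 0.669, 0.0, 0.0]
contact_force: [2.2, 0.9, -1.7]
opening: 0.371
finger_force: 40.3
```

>>> {"name": "send_rows", "arguments": {
  "moves": "0 0 0 -0.242 0.144 0 -1; 0 0 0 -0.485 0.288 0 -1; 0 0 0 -0.485 0.288 0 -1; 0 0 0 -0.485 0.288 0 -1; 0 0 0 -0.485 0.288 0.235 -1; 0 0 0 -0.485 0.288 0.47 -1; 0 0 0 -0.485 0.288 0.47 -1; 0 0 0 -0.485 0.288 0.47 -1"
}}

```text
time: 18.23
eef_pos: [0.5431, -0.1192, 0.004]
tcp_rot: [0.742, 0.67, -0.0, -0.0]
contact_force: [0.4, -0.1, -0.3]
opening: 0.376
finger_force: 40.7
```

Lower to about 0.0015, release, rise.

>>> {"name": "send_rows", "arguments": {
  "moves": "0 0 0 0.003 0.005 0.012 -1; 0 0 0 0.003 0.005 0.013 -1; 0 0 0 0.003 0.005 0.013 0.25; 0 0 0 0.003 0.005 0.013 0.25; 0 0 0 0.003 0.005 0.013 0.25; 0 0 0 0.003 0.005 0.013 0.25; 0 0 0 0 0 -0.24 0.25; 0 0 0 0 0 -0.48 0.25; 0 0 0 0 0 -0.48 0.25"
}}

```text
time: 19.35
eef_pos: [0.5469, -0.1219, 0.1048]
tcp_rot: [0.743, 0.669, 0.002, 0.005]
contact_force: [0.6, 0.5, 0.2]
opening: 0.623
finger_force: 0.0
```

```bash
python3 - <<'E'
from plan import *
A=83.7
s=ctrl.get_state(); print(s["eef_pos"],s["opening"])
plan([(.436,.0105,.1,A,1,2),(.436,.0105,.02,A,.85,1),(.436,.0105,-.009,A,.85,2)])
E
```

```text
[ 0.54694722 -0.12187362  0.1048244 ] 0.6228591175722129
0.001 0 0 0.2 -0.207 0.005 1; 0.001 0 0.001 0.4 -0.414 0.011 1; 0.002 0 0.001 0.601 -0.621 0.016 1; 0.002 0 0.001 0.601 -0.621 0.016 1; 0.002 0 0.001 0.601 -0.621 0.016 1; 0.002 0 0.001 0.601 -0.623 0.216 0.85; 0.002 0 0.001 0.602 -0.625 0.416 0.85; 0.002 0 0.001 0.602 -0.625 0.416 0.85; 0.002 0 0.001 0.602 -0.626 0.561 0.85; 0.002 0 0.001 0.602 -0.626 0.561 0.85; 0.002 0 0.001 0.602 -0.626 0.561 0.85  ->  [ 0.436  0.01  -0.009]
```

>>> {"name": "send_rows", "arguments": {
  "moves": "0 0 0 0.2 -0.207 0 1; 0 0 0 0.4 -0.414 0 1; 0 0 0 0.6 -0.615 0 1; 0 0 0 0.6 -0.615 0 0.85; 0 0 0 0.6 -0.615 0 0.85; 0 0 0 0.6 -0.615 0.21 0.85; 0 0 0 0.6 -0.615 0.4 0.85; 0 0 0 0.6 -0.615 0.4 0.85; 0 0 0 0.6 -0.615 0.4 0.85"
}}

```text
time: 20.48
eef_pos: [0.4351, 0.0109, 0.0206]
tcp_rot: [0.743, 0.669, 0.0, 0.001]
contact_force: [0.2, -1.1, 0.2]
opening: 0.928
finger_force: 0.0
```

>>> {"name": "send_rows", "arguments": {
  "moves": "0 0 0 0 0.005 0.08 0.85; 0 0 0 0 0.005 0.13 0.85; 0 0 0 0 0.005 0.15 0.85; 0 0 0 0 0.005 0.15 0.85; 0 0 0 0 0.005 0.15 -1; 0 0 0 0 0.005 0.15 -1; 0 0 0 0 0.005 0.15 -1; 0 0 0 0 0.005 0.15 -1; 0 0 0 0 0.005 0.15 -1",
  "newtons": 25
}}

```text
time: 21.6
eef_pos: [0.4352, 0.0115, -0.0095]
tcp_rot: [0.743, 0.669, 0.0, 0.0]
contact_force: [-2.0, -0.0, 5.3]
opening: 0.673
finger_force: 26.3
```

```bash
python3 - <<'E'
from plan import *
A=83.7
plan([(.4352,.0115,.1,A,-1,0),(.582,-.297,.1,A,-1,2),(.582,-.297,.04,A,-1,2)])
E
```

```text
0 0 0 -0 0 -0.274 -1; 0 0 0.001 -0 0.001 -0.547 -1; 0 0 0.001 -0.243 0.149 -0.547 -1; 0 0 0.001 -0.486 0.297 -0.547 -1; 0 0 0.001 -0.729 0.445 -0.547 -1; 0 0 0.001 -0.972 0.594 -0.547 -1  ->  [ 0.533 -0.194  0.1  ]
-0 -0 0 -0.242 0.15 -0 -1; -0 -0 0 -0.484 0.3 -0 -1; -0 -0 0 -0.484 0.3 -0 -1; -0 -0 0 -0.484 0.3 -0 -1; -0 -0 0 -0.484 0.3 0.15 -1; -0 -0 -0 -0.484 0.3 0.3 -1; -0 -0 -0 -0.484 0.3 0.3 -1; -0 -0 -0 -0.484 0.3 0.3 -1  ->  [ 0.582 -0.297  0.04 ]
```

>>> {"name": "send_rows", "arguments": {
  "moves": "0 0 0 0 0 -0.27 -1; 0 0 0 0 0 -0.547 -1; 0 0 0 -0.243 0.149 -0.547 -1; 0 0 0 -0.486 0.297 -0.547 -1; 0 0 0 -0.73 0.445 -0.547 -1; 0 0 0 -0.972 0.594 -0.547 -1"
}}

```text
time: 22.35
eef_pos: [0.5332, -0.1958, 0.0991]
tcp_rot: [0.743, 0.669, 0.0, 0.0]
contact_force: [1.0, 0.8, -0.2]
opening: 0.671
finger_force: 27.6
```

>>> {"name": "send_rows", "arguments": {
  "moves": "0 0 0 -0.242 0.15 0 -1; 0 0 0 -0.484 0.3 0 -1; 0 0 0 -0.484 0.3 0 -1; 0 0 0 -0.484 0.3 0 -1; 0 0 0 -0.484 0.3 0.15 -1; 0 0 0 -0.484 0.3 0.3 -1; 0 0 0 -0.484 0.3 0.3 -1; 0 0 0 -0.484 0.3 0.3 -1"
}}

```text
time: 23.35
eef_pos: [0.5827, -0.296, 0.0403]
tcp_rot: [0.743, 0.67, 0.0, 0.001]
contact_force: [-0.3, -0.7, 0.5]
opening: 0.668
finger_force: 27.6
```

Lower to ~0.032, release, rise.

>>> {"name": "send_rows", "arguments": {
  "moves": "0 0 0 0 0 0.03 -1; 0 0 0 0 0 0.043 -1; 0 0 0 0 0 0.043 -1; 0 0 0 0 0 0.043 0.75; 0 0 0 0 0 0.043 0.75; 0 0 0 0 0 0.043 0.75; 0 0 0 0 0 -0.1 0.75; 0 0 0 0 0 -0.35 0.75; 0 0 0 0 0 -0.35 0.75; 0 0 0 0 0 -0.35 0.75"
}}

```text
time: 24.6
eef_pos: [0.5821, -0.2965, 0.1089]
tcp_rot: [0.743, 0.669, 0.0, -0.0]
contact_force: [-1.2, -0.6, -0.2]
opening: 0.878
finger_force: 0.0
```

```bash
python3 - <<'E'
from plan import *
A=83.7
print(ctrl.get_state()["eef_pos"])
plan([(.408,-.3615,.1,A,.75,2),(.408,-.3615,.02,A,.75,2)])
E
```

```text
[ 0.58207232 -0.29651113  0.10892567]
-0 -0 0 -0.103 -0.208 0.011 0.75; -0 -0 0 -0.207 -0.416 0.022 0.75; -0 -0 0.001 -0.31 -0.624 0.034 0.75; -0 -0 0.001 -0.414 -0.832 0.045 0.75; -0 -0 0.001 -0.414 -0.832 0.045 0.75; -0 -0 0.001 -0.414 -0.832 0.045 0.75; -0 -0 0.001 -0.414 -0.832 0.245 0.75; -0 -0 0.001 -0.414 -0.832 0.445 0.75; -0 -0 0.001 -0.414 -0.832 0.445 0.75; -0 -0 0.001 -0.414 -0.832 0.445 0.75  ->  [ 0.408 -0.362  0.02 ]
```

>>> {"name": "send_rows", "arguments": {
  "moves": "0 0 0 -0.103 -0.208 0 0.75; 0 0 0 -0.207 -0.416 0 0.75; 0 0 0 -0.31 -0.624 0.03 0.75; 0 0 0 -0.414 -0.832 0.045 0.75; 0 0 0 -0.414 -0.832 0.045 0.75; 0 0 0 -0.414 -0.832 0.045 0.75; 0 0 0 -0.414 -0.832 0.245 0.75; 0 0 0 -0.414 -0.832 0.445 0.75; 0 0 0 -0.414 -0.832 0.445 0.75; 0 0 0 -0.414 -0.832 0.445 0.75"
}}

```text
time: 25.85
eef_pos: [0.4094, -0.362, 0.021]
tcp_rot: [0.743, 0.67, -0.0, 0.001]
contact_force: [0.9, -0.4, 0.7]
opening: 0.873
finger_force: 0.0
```

```bash
python3 - <<'E'
from m import *
c=cam("top"); s=cam("scene"); print(ctrl.get_state()["eef_pos"])
for cc,n in((c,"top"),(s,"scene")):
    m=blobs(cc)
    for nm,P in dict(mag=(.555,-.029,.024),cass=(.545,-.120,.03),reel=(.566,.069,.013),filt=(.582,-.297,.046)).items():
        p=proj(cc,P)[0]
        try: r,k=rect(blob_at(m,p)); co=ray(cc,cv2.boxPoints(r),P[2]); print(n,nm,p.round(1),np.round(r[0],1),ray(cc,r[0],P[2]).round(4),np.linalg.norm(np.diff(co,axis=0),axis=1)[:2].round(3),np.degrees(np.arctan2(*(co[1]-co[0])[::-1])).round(1))
        except Exception as e: print(n,nm,p,e)
a=cv2.resize(c["image"][115:275,255:475],(800,582),interpolation=cv2.INTER_CUBIC); cv2.imwrite("pics/t5.png",a[:,:,::-1])
E
```

```text
[ 0.40960988 -0.3628767   0.02212213]
top mag [333.5 182.1] [335.  182.5] [[ 0.5539 -0.0333]] [0.063 0.09 ] -6.0
top cass [366.  184.3] [366.5 185. ] [[ 0.5431 -0.1212]] [0.037 0.04 ] -91.4
top reel [298.8 180.1] [298.5 181. ] [[0.5633 0.0699]] [0.043 0.047] -91.5
top filt [429.1 168.7] [429.3 168.8] [[ 0.5817 -0.2973]] [0.056 0.055] -46.9
scene mag [307.4 229.9] [306.8 230.2] [[ 0.5553 -0.0312]] [0.105 0.093] 83.9
scene cass [274.  239.5] [273.4 239.8] [[ 0.545  -0.1217]] [0.036 0.08 ] 69.5
scene reel [341.2 221.3] [342.  220.5] [[0.5646 0.0724]] [0.044 0.065] 57.7
scene filt [211.4 274.9] [211.  275.5] [[ 0.5831 -0.2984]] [0.057 0.061] 58.6
```

View pics/t5.png

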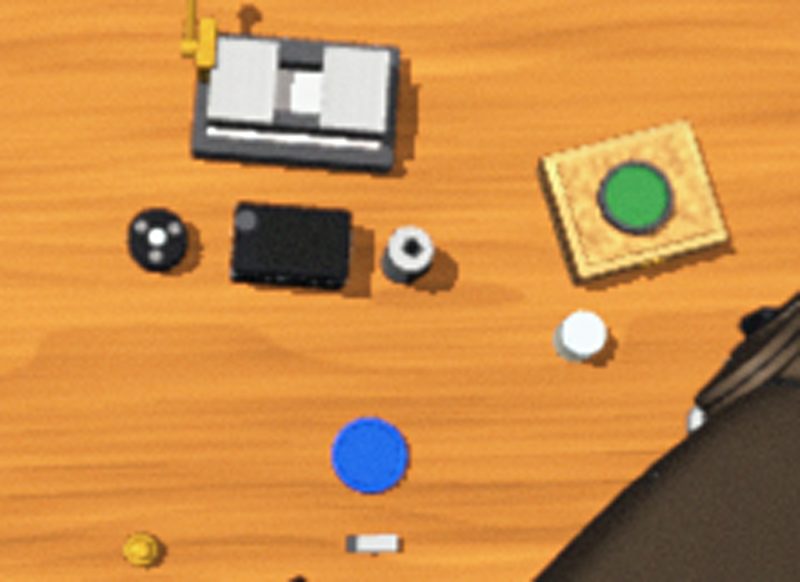

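>>> {"name": "send_rows", "arguments": {
  "moves": "0 0 0 0 -0.005 0.08 0.75; 0 0 0 0 -0.005 0.13 0.75; 0 0 0 0 -0.005 0.15 0.75; 0 0 0 0 -0.005 0.15 0.75; 0 0 0 0 -0.005 0.15 -1; 0 0 0 0 -0.005 0.15 -1; 0 0 0 0 -0.005 0.15 -1; 0 0 0 0 -0.005 0.15 -1; 0 0 0 0 -0.005 0.15 -1; 0 0 0 0 -0.005 0.15 -1",
  "newtons": 25
}}

```text
time: 27.2
eef_pos: [0.4075, -0.362, -0.0094]
tcp_rot: [0.743, 0.669, -0.0, 0.001]
contact_force: [0.3, 0.0, 3.7]
opening: 0.57
finger_force: 26.3
```

```bash
python3 - <<'E'
from plan import *
A=83.7
p=ctrl.get_state()["eef_pos"];print(p)
plan([(p[0],p[1],.1,A,-1,0),(.582,-.297,.1,A,-1,2),(.582,-.297,.052,A,-1,2)])
E
```

```text
[ 0.40745137 -0.36204006 -0.00944353]
0 0 0 -0 0 -0.274 -1; 0 0 0.001 -0 0 -0.547 -1; 0 0 0.001 0.103 0.209 -0.547 -1; 0 0 0.001 0.207 0.418 -0.547 -1; 0 0 0.001 0.31 0.626 -0.547 -1; 0 0 0.001 0.414 0.835 -0.547 -1; 0 0 0.001 0.414 0.835 -0.547 -1; 0 0 0.001 0.414 0.835 -0.547 -1; 0 0 0.001 0.414 0.834 -0.307 -1; 0 0 0.001 0.414 0.834 -0.307 -1; 0 0 0.001 0.414 0.834 -0.307 -1  ->  [ 0.582 -0.297  0.052]
```

>>> {"name": "send_rows", "arguments": {
  "moves": "0 0 0 0 0 -0.274 -1; 0 0 0 0 0 -0.547 -1; 0 0 0 0.103 0.209 -0.547 -1; 0 0 0 0.207 0.418 -0.547 -1; 0 0 0 0.31 0.626 -0.547 -1; 0 0 0 0.414 0.835 -0.547 -1; 0 0 0 0.414 0.835 -0.547 -1; 0 0 0 0.414 0.835 -0.547 -1; 0 0 0 0.414 0.835 -0.4 -1; 0 0 0 0.414 0.835 -0.31 -1; 0 0 0 0.414 0.835 -0.31 -1; 0 0 0 0.414 0.835 -0.31 -1"
}}

```text
time: 28.7
eef_pos: [0.5819, -0.2972, 0.0527]
tcp_rot: [0.743, 0.669, 0.0, 0.0]
contact_force: [0.1, 0.3, -0.2]
opening: 0.565
finger_force: 26.5
```

>>> {"name": "send_rows", "arguments": {
  "moves": "0 0 0 0 0 0.03 -1; 0 0 0 0 0 0.045 -1; 0 0 0 0 0 0.048 -1; 0 0 0 0 0 0.048 -1; 0 0 0 0 0 0.048 0.45; 0 0 0 0 0 0.048 0.45; 0 0 0 0 0 0.048 0.45; 0 0 0 0 0 -0.1 0.45; 0 0 0 0 0 -0.4 0.45; 0 0 0 0 0 -0.4 0.45"
}}

```text
time: 29.95
eef_pos: [0.5854, -0.2991, 0.1393]
tcp_rot: [0.743, 0.669, 0.001, 0.006]
contact_force: [0.4, -0.2, 0.6]
opening: 0.727
finger_force: 0.0
```

>>> {"name": "send_rows", "arguments": {
  "moves": "0 0 0 -0.3 -0.3 0 0.45; 0 0 0 -0.6 -0.6 0 0.45; 0 0 0 -0.9 -0.6 0 0.45; 0 0 0 -0.9 -0.6 0 0.45; 0 0 0 -0.9 -0.6 0 0.45"
}}

```text
time: 30.58
eef_pos: [0.4421, -0.4651, 0.1312]
tcp_rot: [0.744, 0.668, -0.0, -0.0]
contact_force: [1.0, 0.3, -0.1]
opening: 0.727
finger_force: 0.0
```

```bash
python3 - <<'E'
from m import *
c=cam("top"); s=cam("scene")
for cc,n in((c,"top"),(s,"scene")):
    m=blobs(cc)
    for nm,P in dict(mag=(.555,-.029,.024),cass=(.545,-.120,.03),reel=(.566,.069,.013),capfilt=(.582,-.297,.05),loupe=(.478,-.254,.017)).items():
        p=proj(cc,P)[0]
        try: r,k=rect(blob_at(m,p)); print(n,nm,ray(cc,r[0],P[2]).round(4))
        except Exception as e: print(n,nm,e)
a=cv2.resize(c["image"][115:225,285:475],(800,463),interpolation=cv2.INTER_CUBIC); cv2.imwrite("pics/t6.png",a[:,:,::-1])
a=cv2.resize(s["image"][200:320,170:370],(800,480),interpolation=cv2.INTER_CUBIC); cv2.imwrite("pics/s6.png",a[:,:,::-1])
E
```

```text
top mag [[ 0.5539 -0.0332]]
top cass [[ 0.5431 -0.1212]]
top reel [[0.5633 0.0699]]
top capfilt [[ 0.5815 -0.2956]]
top loupe [[ 0.4791 -0.2541]]
scene mag [[ 0.5544 -0.0314]]
scene cass [[ 0.5435 -0.1221]]
scene reel [[0.5639 0.0712]]
scene capfilt [[ 0.5824 -0.2974]]
scene loupe [[ 0.4786 -0.2528]]
```

View pics/t6.png

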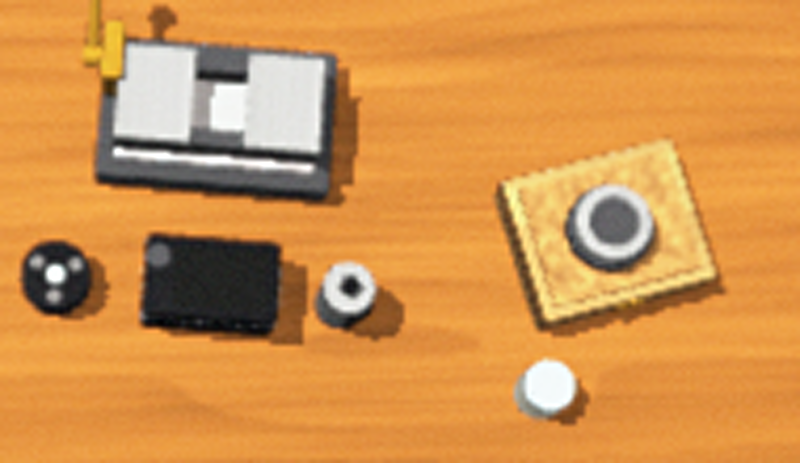

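View pics/s6.png

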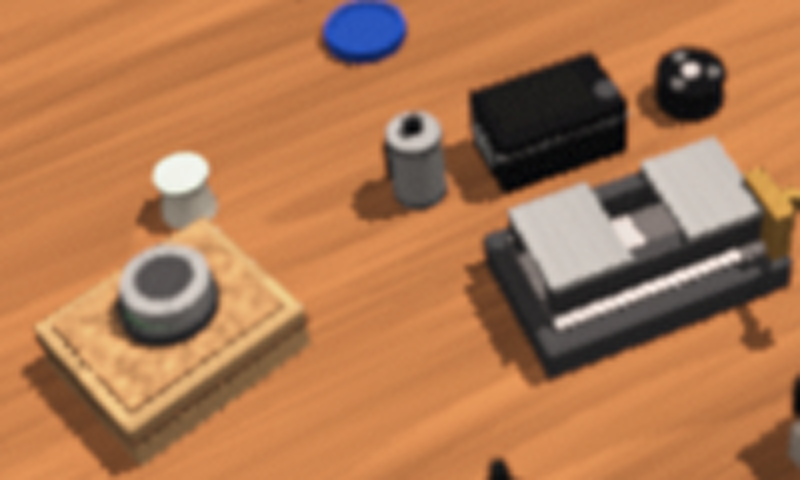

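Both views show the set as asked: the magazine sits before the gate, about (200,285) in the top crop. The reel is at its left end (57,277), the cassette at its right end (347,293), and the cap is on the filter mid-cork (612,226). The measured positions are inside every tolerance.

```bash
python3 -c "
from plant import ctrl
print(ctrl.sign_off())"
```

```text
the job is handed in; nothing more can be done
None
```

The job is handed in at about 31 s of the 107 s allowed: magazine, cassette, reel, filter and cap all measured within tolerance in the final pictures; the loupe had not moved and I kept clear of the light meter, though I did not re-measure it at the end.

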